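Dump one compartment of a drop-bottom bin into a tray

TASK

Take the empty tray by its tongue and slide it in under the left compartment of the two-compartment drop-bottom bin, fully home against the stop panel. Then push the bolt's post on the front of the bin to the right just until the left floor drops and dumps its two bottles into the tray, and stop there: the right floor must stay latched with its two bottles still in it. Leave the tray where it is.

Things in the scene. Friction and masses are not known exactly. Their poses are not given: they have to be found in the camera images.
- bin: aluminium drop-bottom bin on a steel frame, fixed, about 180 x 262 x 229 high; origin: footprint centre on the worktop; front = its -x, left = its +y. Two open-topped compartments, inside 100 x 110 x 70 deep. Legs 12 square at x +-72, y +-125; the bay under the left one is 132 wide between legs, open to the left. Stop panel under the middle: x +-50, its face to that bay at y = 4.
- left_compartment (a point): centre of the left compartment's floor, top face, at [0, 68, 157] mm in the bin's frame; axes as the bin's
- right_compartment (a point): centre of the right compartment's floor, top face, at [0, -68, 157] mm in the bin's frame; axes as the bin's
- left_floor (a joint): hinge of the left floor, rad: 0 shut, 1.35 hanging open. Hinged along the back; it falls by its own weight when the bolt lets its front lip go. Hanging, its edge is 57 mm above the worktop.
- right_floor (a joint): hinge of the right floor, same kind and values; carried by the same bolt
- bolt (a joint): slide of the bolt, m: grows as its post goes right (bin -y), end stop 0.060, starts at 0 to 0.006. No spring, about 3 N friction, stays where left. Its rod is clamped at an unknown setting each time: the left floor is let go somewhere from 0.010 to 0.038, the right one 0.020 later; it shows only in the floor dropping (within 0.2 s).
- bolt_post (a point): upright steel post, 14 diameter, bare from 160 to 216 above the worktop, flat black knob 20 diameter on top to 227; this point is on its axis 210 up. It stands 108 in front of the bin's centre, 54 clear of the compartments' front wall (229 high); free space beside it at its left.
- tray: loose white plastic tray, about 0.35 kg, open on top, 116 (x) x 135 (y) x 45 high, walls 4, a tongue on its +y side. Origin: centre of the tray part (without tongue), underside. Fully home (against the stop panel, between the legs) its origin is at about [0, 72, 0] mm in the bin's frame, its +y along the bin's +y.
- tray_grip (a point): grip point on the tray's tongue, 120 mm along +y from the tray's origin and 22 above its underside; the tongue is 22 wide (x), 24 high (10 to 34 above the worktop), reaches 76 mm out from the tray's wall to y = 143 and can be pinched across x from above
- brown_bottle: brown capped bottle, 42 diameter x 76, stands in the left compartment; origin at the centre of its base
- dropper_bottle: white bottle with black cap, 32 diameter x 71, stands in the left compartment; origin at the centre of its base
- white_bottle_1: white bottle with white cap, 29 diameter x 61, stands in the right compartment; origin at the centre of its base
- white_bottle_2: the same, also in the right compartment

How it is judged:
On the way, in this order (a step that is already met when the one before it is completed fails the run):
1. the tray is fully home under the left compartment while both floors are still shut (y of tray in the frame of bin between 0.06 and 0.084 m and x of tray in the frame of bin between -0.014 and 0.014 m and angle between the y axis of tray and the y axis of bin, either way round below 0.15 rad and value of joint each of left_floor, right_floor below 0.12 rad), for 0.2 s.
2. the left floor has dropped open (value of joint left_floor above 1 rad), for 0.2 s.
At the end, for the whole second after the job is handed in: Tray home under the left compartment (12 mm along, 14 mm sideways, 0.15 rad), at rest; left floor hanging open (over 1.0 rad), its two bottles at rest in the tray; right floor shut (under 0.12 rad), its two bottles still in the right compartment (y of tray in the frame of bin between 0.06 and 0.084 m and x of tray in the frame of bin between -0.014 and 0.014 m and angle between the y axis of tray and the y axis of bin, either way round below 0.15 rad and value of joint left_floor above 1 rad and value of joint right_floor below 0.12 rad and x of brown_bottle in the frame of tray between -0.056 and 0.056 m and y of brown_bottle in the frame of tray between -0.066 and 0.066 m and height (world z) of each of brown_bottle, dropper_bottle below 0.06 m and linear speed of each of brown_bottle, dropper_bottle below 0.03 m/s and x of dropper_bottle in the frame of tray between -0.056 and 0.056 m and y of dropper_bottle in the frame of tray between -0.066 and 0.066 m and x of white_bottle_1 in the frame of right_compartment between -0.052 and 0.052 m and y of white_bottle_1 in the frame of right_compartment between -0.056 and 0.056 m and height (world z) of each of white_bottle_1, white_bottle_2 above 0.14 m and x of white_bottle_2 in the frame of right_compartment between -0.052 and 0.052 m and y of white_bottle_2 in the frame of right_compartment between -0.056 and 0.056 m and linear speed of tray below 0.02 m/s); the robot touches nothing.
It fails at once if the right floor opens (value of joint right_floor above 0.3 rad).
It fails at once if a bottle is taken out over the top of the bin (height (world z) of any of brown_bottle, dropper_bottle, white_bottle_1, white_bottle_2 above 0.23 m).
It also fails if it takes over 51 s, if anything falls off the work surface, if the arm or the gripper's body presses on something with over 40 N, if the wrist force passes 120 N, or if a joint passes its speed limit or range.

ROBOT

A 7-joint arm with a two-finger parallel gripper is mounted at the origin on a cart in front of the work surface, level with it; the furniture and walls round the work are solid. World frame = base frame: x ahead of the robot, y to its left, z up, the work surface at z = 0. Lengths are in m, angles in rad, forces in N, time in s.
With the tool pointing down it reaches from about 0.35 to 0.9 m from the base axis. Payload 8.1 kg.
Tool frame: the origin (TCP) lies at the very end of the fingers, on their centre line; the grasp point (between the pads) lies 19 mm behind it (arm.tcp_to_grasp is the distance from the TCP to the grasp point, in m); z points along the fingers, y is the line along which they close (so a half turn about z gives the same grasp; the last joint's range is limited). The gripper opens to 92 mm and grips with 3 to 60 N. Pads are 19 mm wide; open, the fingers measure 130 mm over their backs; the gripper's body (75 mm by 190 mm) begins 47 mm behind the grasp point.
Start: joints at [-1.381, 0.434, 0.025, 1.573, -0.012, 1.134, -0.075], TCP at [0.18, 0.598, 0.227] pointing down, gripper open.
Joint ranges: [-2.62, 2.62], [-0.44, 2.09], [-1.27, 1.32], [0.08, 2.57], [-1.32, 4.46], [0.12, 2], [-2.74, 2.74]. Speed limits (rad/s): [2.22, 2.22, 3.01, 3.01, 3.14, 3.14, 3.14].

INTERFACE

Orientations are given as a rotation vector (axis times angle).
In Python, from cell import arm gives the robot as it stands.
- The arm moves only by the shell command python3 nudge.py 'ROWS' [FORCE]. ROWS is a JSON list of rows, 1 to 10 of them, each of 5 numbers: dx, dy, dz in m, then a turn about the tool's z in rad, then the opening from 0.0 (shut) to 1.0 (fully open); each row shifts and turns the commanded pose from where the row before left it, along the tool's axes as they then stand; what a row does not reach is not made up. A row lasts 1/10 s, in which the tool goes at most 0.05 m and 0.15 rad, less where a joint would pass 70% of its speed; a pose out of reach is approached as far as the arm can. The fingers move at their own pace and stop on an object; FORCE is the grip in N (left out, the last holds). Time passes only in rows, so rows that do not move let the fingers close. It prints the time, the measured TCP pose, the force, the opening and the grip force at its end.
- arm.observe(): the state, without advancing time (a new reading comes with each control period).
- arm.get_image(name): name is "scene" or "top" or "wrist"; returns a dict with "image" (384x512x3 uint8, blue, green, red), "fx", "fy", "cx", "cy" (pixels), "cam_to_world" (4x4, takes a point from camera to world coordinates); the wrist camera has in their place "mount" (4x4, takes a point from camera to tool coordinates, whose origin is the TCP and whose axes are the flange's). Camera axes: x right, y down, z forward; pixel columns grow to the right and rows downward; lengths in m; the calibration is good to about 2 mm. A picture is of the moment at which its call begins: read the wrist's pose just before it. There is no depth.
- arm.sign_off(): hands the job in; it is judged then, once.
The state is a dict: "clock": time; "joints": joint angles; "dq": joint speeds; "joint_efforts": joint torques, N m; "position": TCP position; "ee_rot": TCP orientation; "force": force on the tool from outside, world axes, zero at the start; "ft_torque": the same for the moment, N m; "width": opening from 0.0 (shut) to 1.0 (fully open); "gripper_force": force on a finger pad.
Only numpy, scipy, OpenCV 4.12 (cv2) and the standard library are available. Lean on these libraries where they do the work, as an engineer would, in place of code of your own. Each camera call takes 0.05 s, during which the arm holds its last target. There are 200 camera calls.

## Working session

There is one attempt and no reset: what is moved stays moved. The work goes in short steps, Python scripts to look and compute and a shell command to move; the robot and the scene stay as the last step left them, time stands still between calls to the robot, and variables do not carry over. Pictures are saved under pics/ and viewed, at most 10 in all, crops included, and the job is handed in when it is done.

```bash
ls; mkdir -p pics; python3 - <<'E'
from cell import arm
import cv2,numpy as np
s=arm.observe();print(s)
for n in("scene","top"):
    d=arm.get_image(n);cv2.imwrite(f"pics/{n}0.png",d["image"]);print(n,d["fx"],d["fy"],d["cx"],d["cy"],np.round(d["cam_to_world"],4).tolist())
a=cv2.imread("pics/scene0.png");b=cv2.imread("pics/top0.png")
cv2.imwrite("pics/both.png",cv2.resize(np.vstack([a,b]),(400,600)))
E
```

```text
cell.py
nudge.py
pics
{'clock': 0.0, 'joints': array([-1.3805839 ,  0.43520542,  0.02499726,  1.57409775, -0.0116234 ,
        1.13399421, -0.07509459]), 'dq': array([ 5.95798654e-05, -7.80624227e-05,  1.17304945e-03,  6.31032494e-04,
        8.52936912e-04,  9.05064416e-04, -2.38804574e-04]), 'joint_efforts': array([-7.92100109e-04, -6.67855239e+01,  9.84510854e-01, -3.14454210e+01,
       -6.05921005e-02,  4.29982482e-02,  1.84261830e-04]), 'position': array([0.18031733, 0.59789003, 0.2259559 ]), 'ee_rot': array([-4.58442643e-01, -3.10786340e+00,  2.44448079e-03]), 'force': array([-0.00671974,  0.00456062, -0.17557222]), 'ft_torque': array([ 0.00102113, -0.01754079, -0.00454664]), 'gripper_force': 0.0, 'width': 1.0003144664260664}
scene 464.38860379858403 464.38860379858403 252.06929320841581 189.18671124801642 [[0.909, -0.2764, 0.3121, 0.1878], [-0.4167, -0.6243, 0.6607, -0.7045], [0.0122, -0.7306, -0.6827, 0.8951], [0.0, 0.0, 0.0, 1.0]]
top 432.1614631511165 432.1614631511165 259.1095563809481 193.16921556720757 [[-0.0279, -0.9896, 0.1413, 0.3641], [-0.9993, 0.0311, 0.0205, -0.0], [-0.0247, -0.1407, -0.9897, 1.2677], [0.0, 0.0, 0.0, 1.0]]
```

View pics/top0.png

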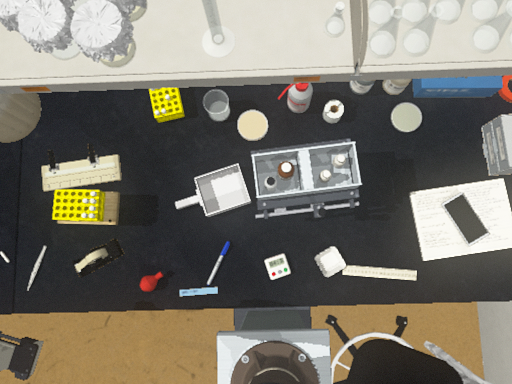

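View pics/scene0.png

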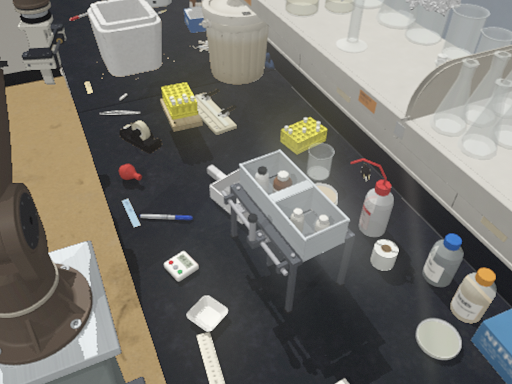

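The top view shows the tray at about (220,190) with its tongue pointing left at (187,203). The bin is at about (305,180), with the post on its front. I'll enlarge both views to measure them.

```bash
python3 - <<'E'
import cv2
b=cv2.imread("pics/top0.png");cv2.imwrite("pics/topc.png",cv2.resize(b[130:226,170:370],None,fx=4,fy=4,interpolation=cv2.INTER_CUBIC))
b=cv2.imread("pics/scene0.png");cv2.imwrite("pics/scc.png",cv2.resize(b[140:320,195:365],None,fx=3.3,fy=3.3,interpolation=cv2.INTER_CUBIC))
E
```

```text
(no output)
```

View pics/topc.png

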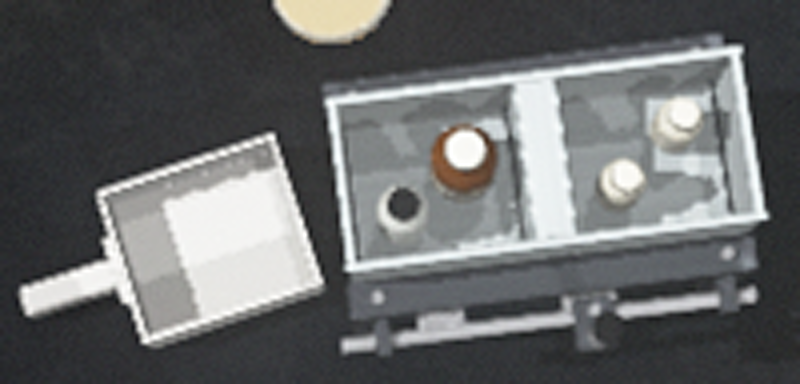

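View pics/scc.png

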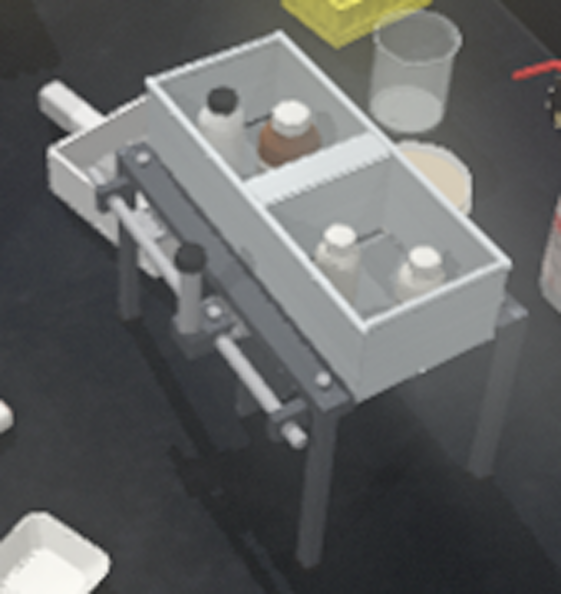

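```bash
cat > h.py <<'E'
import numpy as np
C=dict(scene=(464.3886,252.0693,189.1867,np.array([[0.909,-0.2764,0.3121,0.1878],[-0.4167,-0.6243,0.6607,-0.7045],[0.0122,-0.7306,-0.6827,0.8951]])),
 top=(432.1615,259.1096,193.1692,np.array([[-0.0279,-0.9896,0.1413,0.3641],[-0.9993,0.0311,0.0205,0],[-0.0247,-0.1407,-0.9897,1.2677]])))
def P(cam,u,v,z):
    f,cx,cy,M=C[cam];d=M[:,:3]@[(u-cx)/f,(v-cy)/f,1];return M[:,3]+d*(z-M[2,3])/d[2]
T=lambda u,v,z:P("top",u/4-.375+170,v/4-.375+130,z)
S=lambda u,v,z:P("scene",u/3.3-.35+195,v/3.3-.35+140,z)
E
python3 - <<'E'
from h import *
np.set_printoptions(precision=4,suppress=True)
R=np.array([T(*p,.229) for p in[(327,100),(740,48),(766,216),(348,270)]])
Rs=np.array([S(*p,.229) for p in[(280,35),(508,266),(365,326),(150,80)]])
K=np.array([T(*p,.045) for p in[(98,190),(273,134),(323,290),(150,346)]])
for n,A in(("bin top",R),("bin scene",Rs),("tray",K)):
    print(n,A[:,:2].tolist() and A[:,:2],"c",A.mean(0)[:2]);
    y=(A[0]+A[3]-A[1]-A[2])[:2]; print(" yaxis ang from +y",np.arctan2(-y[0],y[1]),"len",np.linalg.norm(y)/2, "w",np.linalg.norm((A[0]+A[1]-A[2]-A[3])[:2])/2)
print("tongue end",T(20,290,.034),T(32,317,.034), "tongue root",T(105,262,.034),T(120,296,.034))
print("knob",T(602,328,.227),S(190,252,.227))
E
```

```text
bin top [[ 0.6088  0.0379]
 [ 0.6329 -0.2167]
 [ 0.528  -0.2262]
 [ 0.5029  0.0278]] c [ 0.5681 -0.0943]
 yaxis ang from +y 0.09642342976597326 len 0.25543306251307846 w 0.10583751158989325
bin scene [[ 0.6052  0.0342]
 [ 0.6287 -0.2181]
 [ 0.5274 -0.2245]
 [ 0.5023  0.026 ]] c [ 0.5659 -0.0956]
 yaxis ang from +y 0.09629800609112757 len 0.25263712906102986 w 0.10230668616881426
tray [[0.5913 0.2115]
 [0.6283 0.0843]
 [0.5137 0.051 ]
 [0.4774 0.1751]] c [0.5526 0.1304]
 yaxis ang from +y 0.2838048563309562 len 0.13089863253996303 w 0.11947317729700468
tongue end [0.5218 0.2704 0.034 ] [0.5019 0.2617 0.034 ] tongue root [0.5403 0.2086 0.034 ] [0.5152 0.198  0.034 ]
knob [ 0.4631 -0.1242  0.227 ] [ 0.461  -0.1289  0.227 ]
```

The measurements agree with each other: rim 255 x 105, tray 131 x 119, and the tongue end within 2 mm of where it should be. Next I'll work out the approach to the tongue.

```bash
cat >> h.py <<'E'
from scipy.spatial.transform import Rotation as Ro
B=np.array([.567,-.095]);A=.0964
def bw(x,y): return B+np.array([[np.cos(A),-np.sin(A)],[np.sin(A),np.cos(A)]])@[x,y]
def go(xyz,cl=None):
    "print tool-axis deltas to target; cl=world angle of closing axis"
    from cell import arm
    s=arm.observe();R=Ro.from_rotvec(s["ee_rot"]);p=s["position"];t=0
    c=R.as_matrix()[:2,1];
    if cl is not None:
        e=cl-np.arctan2(c[1],c[0]);e=(e+np.pi/2)%np.pi-np.pi/2;t=-e
    R2=R*Ro.from_rotvec([0,0,t])
    d=np.array(xyz)-p
    print("t",round(s["clock"],2),"p",p.round(4),"turn",round(t,4),"d after turn",R2.inv().apply(d).round(4),"d now",R.inv().apply(d).round(4),"q7",s["joints"][6].round(2),"F",s["force"].round(1),"w",round(s["width"],3))
E
python3 -c "
from h import *
go([.519,.2456,.12],.284)"
```

```text
t 0.1 p [0.1803 0.598  0.226 ] turn 0.994 d after turn [-0.433   0.2265  0.1064] d now [-0.426  -0.2394  0.1064] q7 -0.08 F [ 0.5 -0.1  0.6] w 0.997
```

```bash
python3 nudge.py '[[0,0,0,0.142,1],[0,0,0,0.142,1],[0,0,0,0.142,1],[0,0,0,0.142,1],[0,0,0,0.142,1],[0,0,0,0.142,1],[0,0,0,0.142,1]]'; python3 -c "
from h import *
go([.519,.2456,.12],.284)"
```

```text
clock: 0.8
position: [0.1803, 0.5981, 0.2263]
ee_rot: [1.892, 2.508, -0.001]
force: [-0.2, 0.6, -0.0]
width: 0.998
gripper_force: 0.0
t 0.8 p [0.1803 0.5981 0.2263] turn -0.0059 d after turn [-0.4332  0.2264  0.1065] d now [-0.4318  0.2289  0.1065] q7 -0.98 F [-0.2  0.6 -0. ] w 0.998
```

```bash
python3 nudge.py '[[-0.036,0.019,0,0,1],[-0.036,0.019,0,0,1],[-0.036,0.019,0,0,1],[-0.036,0.019,0,0,1],[-0.036,0.019,0,0,1],[-0.036,0.019,0,0,1],[-0.036,0.019,0,0,1],[-0.036,0.019,0.02,0,1],[-0.036,0.019,0.02,0,1],[-0.036,0.019,0.02,0,1]]'; python3 nudge.py '[[-0.036,0.019,0.02,0,1],[-0.036,0.019,0.02,0,1],[0,0,0,0,1],[0,0,0,0,1]]'; python3 -c "
from h import *
go([.519,.2456,.12],.284)
from cell import arm
import cv2
d=arm.get_image('wrist');cv2.imwrite('pics/w1.png',d['image']);print(d['fx'],d['cx'],d['cy'],d['mount'].round(4).tolist())"
```

```text
clock: 1.8
position: [0.4644, 0.3048, 0.166]
ee_rot: [-1.884, -2.514, -0.0]
force: [0.9, 1.2, -0.1]
width: 1.0
gripper_force: 0.0
clock: 2.2
position: [0.5204, 0.2462, 0.1259]
ee_rot: [-1.888, -2.51, 0.003]
force: [-0.1, 0.3, 0.1]
width: 1.002
gripper_force: 0.0
t 2.2 p [0.5204 0.2462 0.1259] turn -0.0029 d after turn [-0.0002 -0.0015  0.0059] d now [-0.0002 -0.0015  0.0059] q7 -0.06 F [-0.1  0.3  0.1] w 1.002
280.5823739569754 258.34252806677995 191.77215819018042 [[0.0009, -0.9632, -0.2686, 0.0727], [1.0, 0.001, -0.0002, -0.0004], [0.0005, -0.2686, 0.9632, -0.1578], [0.0, 0.0, 0.0, 1.0]]
```

View pics/w1.png

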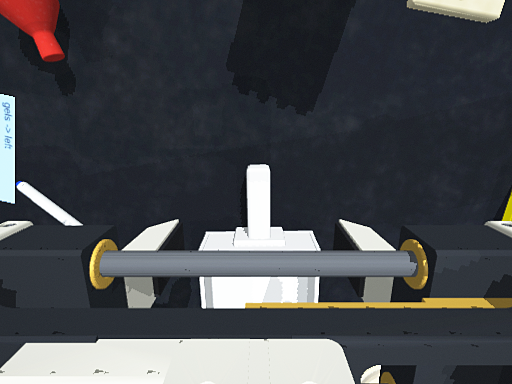

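The wrist picture shows the tongue centred between the fingers at column 258 and lined up with them, so I'll descend and grip.

```bash
python3 nudge.py '[[0,-0.001,0.03,0,1],[0,0,0.03,0,1],[0,0,0.03,0,1],[0,0,0.03,0,1],[0,0,0,0,1],[0,0,0,0,0],[0,0,0,0,0],[0,0,0,0,0],[0,0,0,0,0],[0,0,0,0,0]]' 25; python3 -c "
from h import *
x=bw(0,.350);print(x)
go([*x,.006],A)"
```

```text
clock: 3.25
position: [0.5197, 0.2476, 0.0075]
ee_rot: [1.885, 2.513, 0.002]
force: [-0.8, -0.8, -0.2]
width: 0.612
gripper_force: 0.0
[0.53331223 0.25337499]
t 3.25 p [0.5197 0.2476 0.0075] turn 0.1875 d after turn [0.0045 0.0141 0.0015] d now [0.0018 0.0147 0.0015] q7 0.01 F [-0.8 -0.8 -0.2] w 0.612
```

```bash
python3 nudge.py '[[0,0,0,0,0],[0,0,0,0,0],[0,0,0,0,0],[0,0,0,0,0],[0,0,0,0,0],[0,0,0,0,0]]' 25; python3 -c "
from h import *
x=bw(0,.350)
go([*x,.006],A)"
```

```text
clock: 3.85
position: [0.5194, 0.2473, 0.0067]
ee_rot: [1.885, 2.513, 0.0]
force: [0.5, -0.3, -1.1]
width: 0.24
gripper_force: 25.0
t 3.85 p [0.5194 0.2473 0.0067] turn 0.1876 d after turn [0.0047 0.0144 0.0007] d now [0.0019 0.015  0.0007] q7 0.01 F [ 0.5 -0.3 -1.1] w 0.24
```

The width is 22 mm at 25 N, so it has the tongue. Next I'll align the tray with the bay.

```bash
python3 nudge.py '[[0.001,0.005,0,0.04,0],[0.001,0.005,0,0.05,0],[0.001,0.005,0,0.05,0],[0.001,0,0,0.048,0],[0,0,0,0,0],[0,0,0,0,0]]'; python3 -c "
from h import *
go([*bw(0,.350),.006],A)
go([*bw(0,.192),.006],A)
from cell import arm
import cv2
d=arm.get_image('top');cv2.imwrite('pics/t1.png',cv2.resize(d['image'][130:226,170:370],None,fx=4,fy=4,interpolation=cv2.INTER_CUBIC))"
```

```text
clock: 4.45
position: [0.5328, 0.255, 0.0067]
ee_rot: [-2.111, -2.327, 0.0]
force: [-0.7, 0.5, 0.3]
width: 0.238
gripper_force: 25.0
t 4.45 p [0.5328 0.255  0.0067] turn 0.001 d after turn [-0.0016  0.0003  0.0007] d now [-0.0016  0.0003  0.0007] q7 -0.13 F [-0.7  0.5  0.3] w 0.238
t 4.45 p [0.5328 0.255  0.0067] turn 0.001 d after turn [-0.1596  0.0003  0.0007] d now [-0.1596  0.0002  0.0007] q7 -0.13 F [-0.7  0.5  0.3] w 0.238
```

View pics/t1.png

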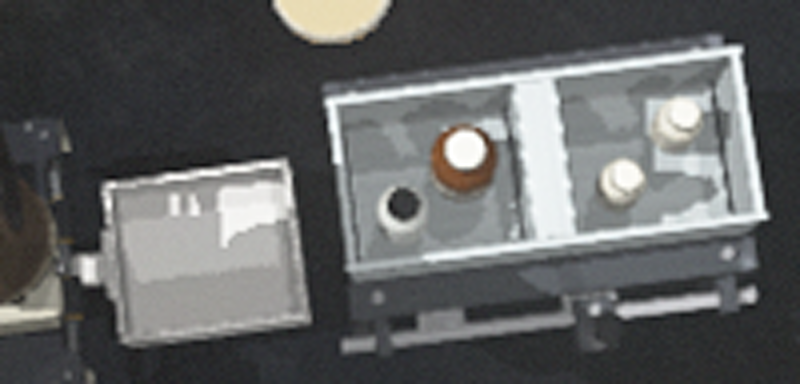

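The tray is aligned and just outside the bay. Its corners are at (102,186), (287,160), (310,325) and (125,345), and I'll check them in the bin frame.

```bash
python3 -c "
from h import *
K=np.array([T(*p,.045) for p in[(102,186),(287,160),(310,325),(125,345)]])[:,:2]
c=K.mean(0);y=K[0]+K[3]-K[1]-K[2]
d=c-B;print(c,np.arctan2(-y[0],y[1]),d@[np.cos(A),np.sin(A)],d@[-np.sin(A),np.cos(A)])"
```

```text
[0.54261394 0.13420557] 0.09365319906409598 -0.0022116293934119416 0.23048856993024341
```

```bash
python3 nudge.py '[[-0.01,0.001,0,0,0],[-0.018,0,0,0,0],[-0.018,0,0,0,0],[-0.018,0,0,0,0],[-0.018,0,0,0,0],[-0.018,0,0,0,0],[-0.018,0,0,0,0],[-0.018,0,0,0,0],[-0.01,0,0,0,0],[0,0,0,0,0]]'; python3 nudge.py '[[-0.004,0,0,0,0],[-0.004,0,0,0,0],[0,0,0,0,0]]';python3 -c "
from h import *
go([*bw(0,.192),.006],A)"
```

```text
clock: 5.5
position: [0.548, 0.106, 0.0068]
ee_rot: [2.117, 2.32, -0.002]
force: [-0.3, 0.5, -1.8]
width: 0.231
gripper_force: 24.9
clock: 5.8
position: [0.5488, 0.1015, 0.0067]
ee_rot: [2.112, 2.326, 0.0]
force: [0.2, 0.0, -1.2]
width: 0.242
gripper_force: 25.0
t 5.8 p [0.5488 0.1015 0.0067] turn 0.0 d after turn [-0.0054 -0.0008  0.0007] d now [-0.0054 -0.0008  0.0007] q7 0.12 F [ 0.2  0.  -1.2] w 0.242
```

Next come small steps until it touches the stop panel.

```bash
python3 nudge.py '[[-0.002,0,0,0,0],[-0.002,0,0,0,0],[0,0,0,0,0]]'; python3 nudge.py '[[-0.002,0,0,0,0],[0,0,0,0,0]]'; python3 nudge.py '[[-0.001,0,0,0,0],[0,0,0,0,0]]'
```

```text
clock: 6.1
position: [0.5492, 0.0975, 0.0067]
ee_rot: [2.112, 2.325, -0.0]
force: [0.5, 0.4, -0.4]
width: 0.239
gripper_force: 25.0
clock: 6.3
position: [0.5495, 0.0964, 0.0068]
ee_rot: [-2.111, -2.326, -0.001]
force: [0.1, 3.4, -1.8]
width: 0.244
gripper_force: 25.0
clock: 6.5
position: [0.5497, 0.0964, 0.0068]
ee_rot: [-2.11, -2.326, -0.003]
force: [0.6, 7.7, -1.6]
width: 0.235
gripper_force: 25.0
```

The tray touches the stop at y = 0.0964, as predicted, and the force is rising. I'll relax, release and lift.

```bash
python3 nudge.py '[[0.0015,0,0,0,0],[0,0,0,0,0.6],[0,0,0,0,0.6],[0,0,0,0,0.6],[0,0,0,0,0.6],[0,0,0,0,0.6],[0,0,-0.02,0,0.6],[0,0,-0.04,0,0.6],[0,0,-0.04,0,0.6],[0,0,-0.04,0,0.6]]'; python3 nudge.py '[[0,0,-0.04,0,0],[0,0,-0.04,0,0],[0,0,-0.04,0,0],[0,0,-0.03,0,0],[0,0,0,0,0]]'; python3 -c "
from h import *
p=np.array([.462,-.1265])-B;py=p@[-np.sin(A),np.cos(A)];px=p@[np.cos(A),np.sin(A)];print(px,py)
go([*bw(-.108,py+.035),.29],A)
from cell import arm
import cv2
d=arm.get_image('top');e=arm.get_image('scene')
a=cv2.resize(d['image'][130:226,170:370],None,fx=3,fy=3,interpolation=cv2.INTER_CUBIC);b=cv2.resize(e['image'][130:310,165:365],(600,290*0+312),interpolation=cv2.INTER_CUBIC)
cv2.imwrite('pics/t2.png',np.vstack([a,b]))"
```

```text
clock: 7.5
position: [0.549, 0.0958, 0.1481]
ee_rot: [-2.113, -2.325, 0.001]
force: [1.0, 0.7, 0.1]
width: 0.6
gripper_force: 0.0
clock: 8.0
position: [0.5513, 0.0961, 0.3012]
ee_rot: [2.11, 2.322, 0.01]
force: [-0.2, -0.2, -0.1]
width: 0.215
gripper_force: 0.0
-0.10754439632184801 -0.02124741913196211
t 8.0 p [0.5513 0.0961 0.3012] turn -0.0008 d after turn [-0.178  -0.1109  0.01  ] d now [-0.1781 -0.1107  0.01  ] q7 -0.04 F [-0.2 -0.2 -0.1] w 0.215
```

View pics/t2.png

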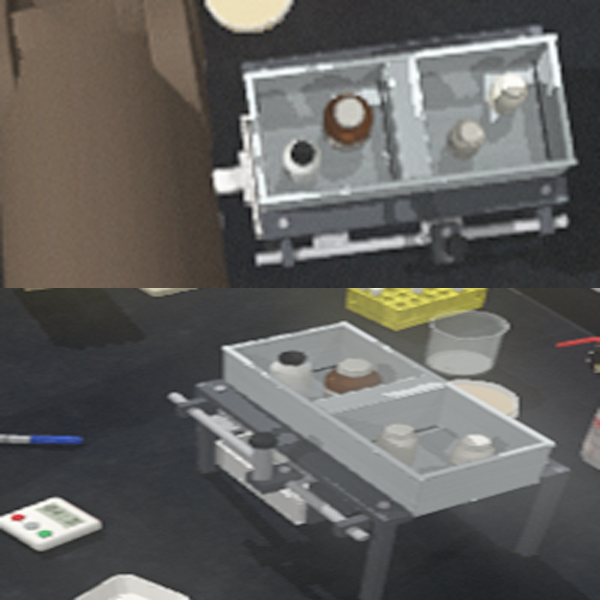

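The tray sits under the left compartment, between the legs, with the tongue at (230,178). Next I'll go to the left side of the post.

```bash
python3 nudge.py '[[-0.0356,-0.022,0,0,0],[-0.0356,-0.022,0,0,0],[-0.0356,-0.022,0,0,0],[-0.0356,-0.022,0,0,0],[-0.0356,-0.022,0,0,0],[0,0,0,0,0],[0,0,0,0,0],[0,0,0,0,0]]' 10;  python3 -c "
from h import *
go([*bw(-.108,-.021+.035),.19],A)"
```

```text
clock: 8.9
position: [0.4569, -0.0906, 0.2959]
ee_rot: [-2.11, -2.326, 0.001]
force: [0.3, -0.1, 0.1]
width: 0.006
gripper_force: 0.0
t 8.9 p [ 0.4569 -0.0906  0.2959] turn 0.0007 d after turn [-0.001   0.0013  0.1059] d now [-0.001   0.0013  0.1059] q7 0.26 F [ 0.3 -0.1  0.1] w 0.006
```

```bash
python3 nudge.py '[[0,0.001,0.03,0,0],[0,0,0.03,0,0],[0,0,0.025,0,0],[0,0,0.02,0,0],[0,0,0,0,0],[0,0,0,0,0]]';  python3 -c "
from h import *
go([*bw(-.108,-.021+.0195),.19],A)
from cell import arm
import cv2
e=arm.get_image('scene');cv2.imwrite('pics/s3.png',cv2.resize(e['image'][130:310,165:365],None,fx=3,fy=3,interpolation=cv2.INTER_CUBIC))"
```

```text
clock: 9.5
position: [0.4581, -0.0908, 0.1917]
ee_rot: [-2.11, -2.326, 0.002]
force: [0.0, -0.0, 0.9]
width: 0.004
gripper_force: 0.0
t 9.5 p [ 0.4581 -0.0908  0.1917] turn 0.0009 d after turn [-0.0162  0.      0.0017] d now [-0.0162  0.      0.0017] q7 0.35 F [ 0.  -0.   0.9] w 0.004
```

View pics/s3.png

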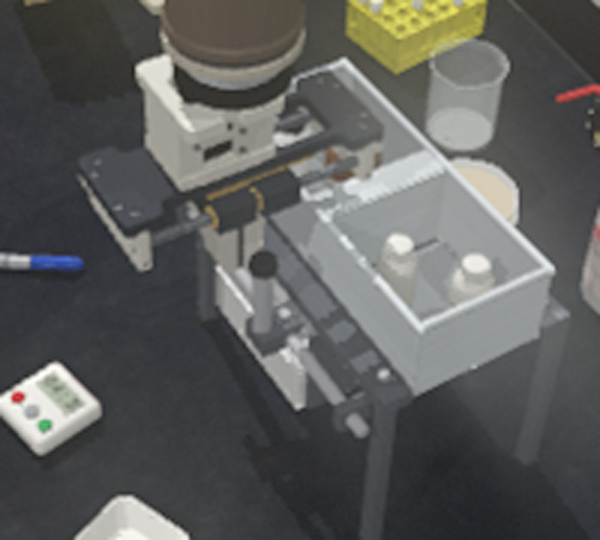

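The closed fingers are at the post's left, with the knob at (263,263). A brown pixel count for the brown bottle can serve as the drop detector, so I'll check that it is still visible.

```bash
cat > m.py <<'E'
from h import *
from cell import arm
import cv2,sys
s=arm.observe();p=s["position"][:2]-B
o=[]
for n,(a,b,c,d) in dict(scene=(140,230,230,305),top=(145,200,250,305)).items():
    i=arm.get_image(n)["image"][a:b,c:d];h=cv2.cvtColor(i,cv2.COLOR_BGR2HSV)
    k=(h[...,0]<14)&(h[...,1]>110)&(h[...,2]>40);o.append(int(k.sum()))
    cv2.imwrite(f"pics/m_{n}_{s['clock']:.1f}.png",i)
print("t",round(s["clock"],2),"biny",(p@[-np.sin(A),np.cos(A)]).round(4),"F along -y",s["force"].round(1),"brown",o)
E
python3 m.py; python3 nudge.py '[[-0.006,0,0,0,0],[-0.004,0,0,0,0],[-0.003,0,0,0,0],[0,0,0,0,0]]'; python3 m.py
```

```text
t 9.55 biny 0.0144 F along -y [-0.2  0.2  0.8] brown [0, 62]
clock: 10.05
position: [0.4592, -0.1052, 0.1919]
ee_rot: [2.113, 2.324, 0.0]
force: [0.5, -0.3, -0.2]
width: 0.005
gripper_force: 0.0
t 10.05 biny 0.0002 F along -y [ 0.5 -0.3 -0.2] brown [0, 84]
```

```bash
python3 - <<'E'
import cv2,numpy as np,glob
for n,i in [("top0",cv2.imread("pics/top0.png")[145:200,250:305])]+[(f,cv2.imread(f)) for f in sorted(glob.glob("pics/m_top*"))]:
    h=cv2.cvtColor(i,cv2.COLOR_BGR2HSV);k=(h[...,0]<14)&(h[...,1]>110)&(h[...,2]>40)
    print(n,k.sum(),np.argwhere(k).mean(0),np.argwhere(k).std(0))
L=[cv2.resize(cv2.imread("pics/"+f),(390,468)) for f in("m_scene_10.1.png","m_top_10.1.png")] if 0 else [cv2.resize(cv2.imread(sorted(glob.glob(f"pics/m_{n}*"),key=lambda s:float(s.split('_')[2][:-4]))[-1]),(390,468)) for n in("scene","top")]
cv2.imwrite("pics/mm.png",np.hstack(L))
E
```

```text
top0 81 [26.41975309 34.24691358] [3.59651477 4.52027221]
pics/m_top_10.1.png 84 [26.10714286 34.23809524] [3.7321571 4.6049121]
pics/m_top_9.6.png 62 [25.32258065 33.01612903] [4.0511814  4.28234159]
```

View pics/mm.png

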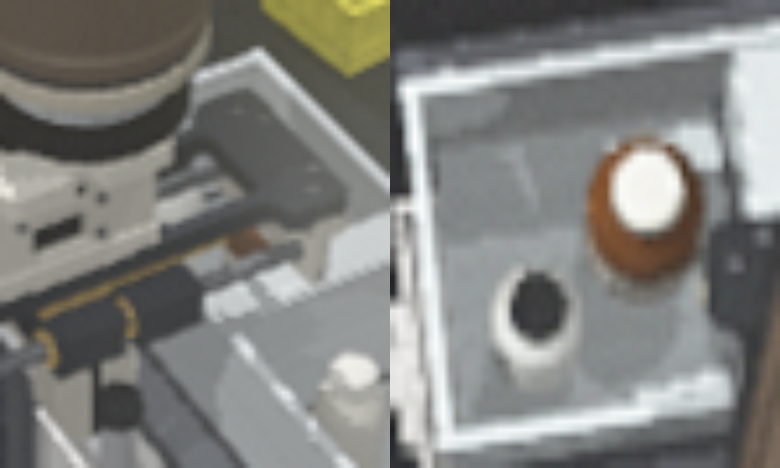

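The top camera sees the left compartment clearly. The brown centroid at (26,34) and the count of about 84 will show the drop. I'll push in 3 mm steps and stop on any change.

```bash
cat >> m.py <<'E'
c=np.argwhere(k).mean(0) if k.any() else np.zeros(2)
print(" centroid",c.round(1)); sys.exit(bool(o[1]<70 or np.hypot(*(c-[26.2,34.2]))>2))
E
python3 nudge.py '[[-0.003,0,0,0,0],[0,0,0,0,0],[0,0,0,0,0]]'|grep force; python3 m.py && python3 nudge.py '[[-0.003,0,0,0,0],[0,0,0,0,0],[0,0,0,0,0]]'|grep force; python3 m.py && python3 nudge.py '[[-0.003,0,0,0,0],[0,0,0,0,0],[0,0,0,0,0]]' |grep force; python3 m.py
```

```text
force: [0.1, -1.4, 0.2]
gripper_force: 0.0
t 10.45 biny -0.0021 F along -y [ 0.1 -1.4  0.2] brown [0, 85]
 centroid [26.1 34.4]
force: [-0.1, 2.6, -0.1]
gripper_force: 1.2
t 10.85 biny -0.0048 F along -y [-0.1  2.6 -0.1] brown [0, 87]
 centroid [26.1 34.6]
force: [-0.6, 3.2, -0.1]
gripper_force: 1.7
t 11.25 biny -0.008 F along -y [-0.6  3.2 -0.1] brown [0, 79]
 centroid [26.2 34.4]
```

```bash
python3 nudge.py '[[-0.003,0,0,0,0],[0,0,0,0,0],[0,0,0,0,0]]'|grep force:; python3 m.py && python3 nudge.py '[[-0.003,0,0,0,0],[0,0,0,0,0],[0,0,0,0,0]]'|grep force:; python3 m.py && python3 nudge.py '[[-0.003,0,0,0,0],[0,0,0,0,0],[0,0,0,0,0]]' |grep force:; python3 m.py
```

```text
force: [-0.4, 3.1, -0.2]
gripper_force: 1.4
t 11.65 biny -0.0113 F along -y [-0.4  3.1 -0.2] brown [1, 81]
 centroid [26. 34.]
force: [-0.1, 3.0, -0.2]
gripper_force: 1.4
t 12.05 biny -0.0143 F along -y [-0.1  3.  -0.2] brown [1, 80]
 centroid [26.2 34.2]
force: [-0.2, 3.9, -0.9]
gripper_force: 1.4
t 12.45 biny -0.0172 F along -y [-0.2  3.9 -0.9] brown [1, 78]
 centroid [26.2 33.9]
```

```bash
python3 nudge.py '[[-0.003,0,0,0,0],[0,0,0,0,0],[0,0,0,0,0]]'|grep force:; python3 m.py && python3 nudge.py '[[-0.003,0,0,0,0],[0,0,0,0,0],[0,0,0,0,0]]'|grep force:; python3 m.py && python3 nudge.py '[[-0.003,0,0,0,0],[0,0,0,0,0],[0,0,0,0,0]]' |grep force:; python3 m.py
```

```text
force: [-1.0, 3.1, 0.0]
gripper_force: 1.4
t 12.85 biny -0.0203 F along -y [-1.   3.1  0. ] brown [0, 78]
 centroid [25.9 33.9]
force: [-0.1, 2.5, -0.1]
gripper_force: 1.4
t 13.25 biny -0.0233 F along -y [-0.1  2.5 -0.1] brown [0, 79]
 centroid [26.2 34. ]
force: [0.4, 3.1, -0.6]
gripper_force: 1.4
t 13.65 biny -0.0263 F along -y [ 0.4  3.1 -0.6] brown [0, 75]
 centroid [26.1 33.8]
```

```bash
python3 nudge.py '[[-0.003,0,0,0,0],[0,0,0,0,0],[0,0,0,0,0]]'|grep force:; python3 m.py && python3 nudge.py '[[-0.003,0,0,0,0],[0,0,0,0,0],[0,0,0,0,0]]'|grep force:; python3 m.py && python3 nudge.py '[[-0.003,0,0,0,0],[0,0,0,0,0],[0,0,0,0,0]]' |grep force:; python3 m.py
```

```text
force: [-1.5, 2.6, 0.1]
gripper_force: 1.4
t 14.05 biny -0.0293 F along -y [-1.5  2.6  0.1] brown [0, 75]
 centroid [25.9 33.7]
force: [-0.7, 1.4, 0.2]
gripper_force: 1.2
t 14.45 biny -0.0323 F along -y [-0.7  1.4  0.2] brown [0, 142]
 centroid [39.8 33.1]
t 14.55 biny -0.0323 F along -y [-0.3  1.8 -0.3] brown [0, 131]
 centroid [39.9 33.6]
```

The drop happened at bin y = -0.032. I'll back off, lift clear and look.

```bash
python3 nudge.py '[[0.008,0,0,0,0],[0.01,0,0,0,0],[0,0,-0.03,0,0],[0,0,-0.04,0,0],[0,0,-0.04,0,0],[0.03,-0.03,-0.02,0,0],[0.03,-0.03,0,0,0],[0.03,-0.03,0,0,0],[0.03,-0.03,0,0,0],[0,0,0,0,0]]'; python3 - <<'E'
from cell import arm
import cv2,numpy as np
d=arm.get_image('top');e=arm.get_image('scene')
a=cv2.resize(d['image'][130:226,230:370],(438,300),interpolation=cv2.INTER_CUBIC);b=cv2.resize(e['image'][130:310,165:365],(438,300*0+300),interpolation=cv2.INTER_CUBIC)
cv2.imwrite('pics/fin.png',np.vstack([a,b]))
E
```

```text
clock: 15.65
position: [0.3263, -0.0086, 0.3217]
ee_rot: [-2.106, -2.331, -0.002]
force: [1.1, -0.1, -0.2]
width: 0.005
gripper_force: 0.0
```

View pics/fin.png

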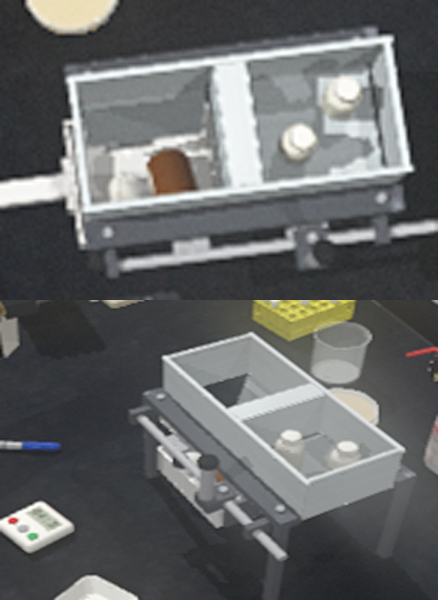

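The left floor is open and both bottles lie in the tray: brown at (172,170), dropper at (125,185). The right pair still stands at (298,142) and (343,95). I'll check that everything has settled and that the tray is home, then hand in.

```bash
python3 nudge.py '[[0,0,0,0,0],[0,0,0,0,0],[0,0,0,0,0],[0,0,0,0,0],[0,0,0,0,0],[0,0,0,0,0]]' >/dev/null; python3 - <<'E'
from h import *
from cell import arm
import cv2
p=P("top",230+66/3.129,130+160/3.125,.045)[:2]-B;print("tray rim bin y (home .1395)",p@[-np.sin(A),np.cos(A)])
a=arm.get_image('top')['image'].astype(int)[130:226,230:370]
b=cv2.resize(cv2.imread('pics/fin.png')[:300],(140,96),interpolation=cv2.INTER_AREA).astype(int)
print("change",abs(a-b).mean(), abs(a-b)[40:70,25:75].mean())
E
```

```text
tray rim bin y (home .1395) 0.14102823510018983
change 2.579017857142857 2.832
```

```bash
python3 -c "
from cell import arm
print(arm.sign_off())"
```

```text
the job is handed in; nothing more can be done
None
```

The job is handed in: the tray is home against the stop panel, the left floor has dropped and both its bottles are in the tray, and in the last pictures the right compartment still held its two bottles; the judge's verdict was not shown.

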